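# Set the polariser dial to its rider line and start the reading

## Robot

A 6-joint arm with a two-finger parallel gripper is mounted at the origin on the work surface. World frame = base frame: x ahead of the robot, y to its left, z up, the work surface at z = 0. Lengths are in m, angles in degrees, forces in N, time in s.
With the tool pointing down it reaches from about 0.35 to 0.85 m from the base axis. Payload 8.1 kg.
Tool frame: the origin (TCP) lies midway between the tips of the shut fingers; the grasp point (between the pads) lies 19 mm behind it; z points along the fingers, y is the line along which they close (so a half turn about z gives the same grasp; the last joint's range is limited). The gripper opens to 85 mm and grips with 20 to 120 N. Pads are 22 mm wide; open, the fingers measure 114 mm over their backs; the gripper's body (76 mm by 85 mm) begins 54 mm behind the grasp point. The pads swing forward as they close: fully open they stand 13 mm farther back than shut.
Start: joints at [-70.382, 7.471, 85.268, -0, 87.261, -4.893], TCP at [0.249, -0.546, 0.231] pointing down, gripper open.
Joint ranges: [-169.43, 169.43], [-51.17, 129.36], [1.28, 143.12], [-76.62, 256.62], [0, 156.53], [-152.29, 152.29]. Speed limits (degrees/s): [136.94, 136.94, 159.86, 180, 180, 180].

## Interface

Orientations are given as a 3x3 rotation matrix whose columns are the frame's x, y, z axes.
In Python, from bench import bot gives the robot as it stands.
- The arm moves only by the tool play_rows, never from a script. Its argument "steps" is a list that holds one entry, the list of rows, each a list of 5 numbers: the shift along the tool's x, y, z in m, then the turn about the tool's z in rad, then the closure, from -1 (fully open) to 1 (shut), so that 0 is half open. In form: [[[x, y, z, roll, jaw], ...]]. A call has 1 to 12 rows; each row shifts and turns the commanded pose from where the row before left it, along the tool's axes as they then stand; what a row does not reach is not made up. A row lasts 1/12 s, in which the tool goes at most 41.7 mm and 7.16 degrees, less where a joint would pass 70% of its speed; a pose out of reach is approached as far as the arm can. A call is refused whole if a number of a shift passes 0.0417 or a number of a turn 0.125, either way. A call with a gripper value outside its range is refused whole. The fingers move at their own pace and stop on an object; "force" is the grip in N (left out, the last holds). Time passes only in rows, so rows that do not move let the fingers close. It gives the time, the measured TCP pose, the force, the opening and the grip force at its end, in the units of the state.
- bot.observe(): the state, without advancing time (a new reading comes with each control period).
- bot.snapshot(name): name is "scene" or "side" or "wrist"; returns (picture, depth): 400x640x3 uint8, red, green, blue; 400x640 float32, m along the optical axis (not along the pixel's ray), 0 where there is no reading.
- bot.camera_model(name): a dict with "vertical_fov" (degrees; the focal length in pixels is half the picture's height over the tangent of half this angle, whatever the lens; pixels are square), "cx", "cy" (the principal point, pixels), "dist_coeffs" ([k1, k2, p1, p2, k3] as OpenCV has them; the pictures are not rectified), "R" (3x3) and "t" (3): a world point X has camera coordinates R X + t. Camera axes: x right, y down, z forward; pixel columns grow to the right and rows downward; lengths in m; the calibration is good to about 2 mm. A picture is of the moment at which its call begins: read the wrist's pose just before it. camera_model takes no time and is no camera call; for the wrist camera it gives the pose at the moment of the call.
- bot.job_done(): hands the job in; it is judged then, once.
Trained networks look in the newest picture that a camera, given by its name, has taken for a name from the list of things; names that differ only in an ending like _2 or _b are one class to them, and where a whole thing is asked for, a point or a joint stands for the part that bears it (a point fixed in the world has none). Each returns a list of dicts, best first, with "p" (0 to 1); they miss things now and then, are a little off and sometimes report something else, mostly with a low value. They report only what shows in the picture. A call takes as long as a camera call.
- bot.silhouettes(camera, label): "mask" (400x640 bool, what is visible of it) and "extent" ([left, top, right, bottom] in pixels, round what is visible of it).
- bot.spot_point(camera, label): "point" ([column, row] in pixels: a listed point, or the origin of a listed thing).
The state is a dict: "t": time; "joints": joint angles; "qd": joint speeds; "joint_torque": joint torques, N m; "tool_pos": TCP position; "orientation": TCP orientation; "contact_force": force on the tool from outside, world axes, zero at the start; "moment": the same for the moment, N m; "gripper_width": finger opening in m; "grip_force": force on a finger pad.
Only numpy, scipy, OpenCV 4.12 (cv2) and the standard library are available. Lean on these libraries where they do the work, as an engineer would, in place of code of your own. Each camera call takes 0.05 s, during which the arm holds its last target. There are 200 camera calls.

## Task

With a fingertip, turn the big notched dial on top of the white optical unit until its index mark lines up with the line on the small pointed rider on the scale ring. Then press the round start key beside the dial fully down and let it spring back; do not press the key while the marks are out of line. Only push with the fingers: grasp and lift nothing, and leave the jar, bottle, beaker and tip box where they stand.

Things in the scene. Friction and masses are not known exactly. Their poses are not given: they have to be found in the camera images.
- unit: White instrument case fixed to the bench, 236 mm deep, 310 mm wide; its flat top (deck) is 60 mm above the table. Origin on the table under the dial axis; x to its back, y to its left, z up. It reaches 118 mm from the axis to front, back and left, 192 mm to the right, where the key is. It is turned up to 26 degrees either way.
- dial_axis (a point): The dial's upright turning axis, at the level of the dial's top face (88 mm above the table, 28 mm above the deck of the case). Round the dial a fixed flat aluminium scale ring, 216 mm across and 3 mm high, carries short black lines every 10 degrees.
- dial (a joint): Angle of the dial (rad), 0 at the start wherever its index then is, growing counter-clockwise as seen from above. No stops within one and a half turns either way. It turns with about 0.12 N m of friction (some 2 N of push at the notches) and stays where it is left.
- index (a point): The dial's index mark, at the edge of its skirt, 84 mm from the axis, 66 mm above the table: a 4 mm line outward over the middle of one lobe (white) and the skirt (black). The dial is an aluminium skirt disc 168 mm across, its top 6 mm above the deck, under a black grip 22 mm high: a 92 mm hub with two wide opposite lobes out to 75 mm from the axis. The other lobe has no line.
- notch_a (a point): Middle of one of two finger notches between the lobes, 64 mm from the axis, at the notch floor (66 mm above the table). Open upward and outward; hub wall 46 mm from the axis, upright lobe walls 22 mm high, about 59 mm wide here. It lies 90 degrees counter-clockwise (from above) from the index. Shut fingertips reach in from above and push a lobe wall round.
- notch_b (a point): Middle of the other, identical notch, 90 degrees clockwise from the index.
- target (a point): Where the rider's line points: the spot at the edge of the dial skirt, 84 mm from the axis, 66 mm above the table, to which the index must come. The rider is a fixed black block on the scale ring, 22 mm wide, about 29 mm long radially, top 68 mm above the table, with a pointed nose and a white line on top. It may be anywhere round the dial, at least 45 degrees from the index at the start.
- key_top (a point): Centre of the top face of the round start key, 26 mm across, standing in a grey housing on the deck 150 mm from the dial axis. It is pressed straight down.
- key (a joint): How far the key is pressed (m): 0 up, 0.006 fully down, which takes about 4 N. It springs back.
- jar: Small amber glass jar, 30 mm wide, 42 mm tall, standing loose on the deck on the key's side of the dial, about 80 mm from the key. Origin at the centre of its underside. Leave alone.
- bottle: White plastic bottle, 60 mm wide, 130 mm tall, loose on the table on the side of the case away from the key. Origin at the centre of its underside. Leave alone.
- beaker: Clear plastic beaker, 92 mm wide, 115 mm tall, loose on the table behind the case. Origin at the centre of its underside. Leave alone.
- tipbox: Blue tip box with clear lid, 117 x 82 x 63 mm, loose on the table on the key's side of the case. Origin at the centre of its underside. Leave alone.

How it is judged (in metres and radians):
On the way, in this order (a step that is already met when the one before it is completed fails the run):
1. the dial's index is lined up with the rider's line and the dial is still (horizontal distance between index and target below 0.004 m and velocity of joint dial between -0.05 and 0.05 rad/s), for 0.3 s.
2. the start key is pressed fully down (value of joint key above 0.0045 m and horizontal distance between index and target below 0.004 m), for 0.05 s.
At the end, for the whole second after the job is handed in: The index is within 4 mm of the rider's line at the dial's edge (about 2.7 degrees), the dial is still, the key has been pressed at least 4.5 mm and is up again (under 2 mm), and jar, bottle, beaker and tip box are within 20 mm of where they stood (all of step 1 and value of joint key below 0.002 m and distance of each of jar, bottle, beaker, tipbox from where it was at the start of the episode below 0.02 m); the robot touches nothing.
It fails at once if the key is pressed (over 3.5 mm) while index and rider line are out of line (value of joint key above 0.0035 m and not (horizontal distance between index and target below 0.004 m)).
It fails at once if a bystander is pushed away, lifted or carried (over 20 mm) (not (distance of jar from where it was at the start of the episode below 0.02 m) or not (distance of bottle from where it was at the start of the episode below 0.02 m) or not (distance of beaker from where it was at the start of the episode below 0.02 m) or not (distance of tipbox from where it was at the start of the episode below 0.02 m)).
It fails at once if a bystander is tipped over (angle between any of jar, bottle, beaker, tipbox's own z axis and vertical above 0.5 rad).
It also fails if it takes over 58 s, if anything falls off the work surface, if the arm or the gripper's body presses on something with over 40 N, if the wrist force passes 120 N, or if a joint passes its speed limit or range.

## Working session

There is one attempt and no reset: what is moved stays moved. The work goes in short steps, Python scripts to look and compute and a tool call to move; the robot and the scene stay as the last step left them, time stands still between calls to the robot, and variables do not carry over. Pictures are saved under pics/ and viewed, at most 10 in all, crops included, and the job is handed in when it is done.

Besides the shell and the picture viewer there is one more tool, called as name([rows], argument=value, ...), one row to a line, values as JSON. play_rows: Moves the arm, as the interface text tells. Its arguments: {"type":"object","properties":{"steps":{"type":"array","items":{"type":"array","items":{"type":"array","items":{"type":"number"}}}},"force":{"type":"number"}},"required":["steps"]}

```bash
mkdir -p pics; cat > h.py <<'E'
from bench import bot
import numpy as np, cv2
def ray(m,uv):
    f=200/np.tan(np.radians(m["vertical_fov"])/2)
    K=np.array([[f,0,m["cx"]],[0,f,m["cy"]],[0,0,1]])
    n=cv2.undistortPoints(np.array([[uv]],float),K,np.array(m["dist_coeffs"],float))[0,0]
    R=np.array(m["R"]);t=np.array(m["t"])
    return -R.T@t, R.T@np.array([n[0],n[1],1])
def at_z(m,uv,z):
    o,d=ray(m,uv); return o+d*(z-o[2])/d[2]
def proj(m,X):
    f=200/np.tan(np.radians(m["vertical_fov"])/2)
    K=np.array([[f,0,m["cx"]],[0,f,m["cy"]],[0,0,1]])
    return cv2.projectPoints(np.array(X,float).reshape(-1,1,3),cv2.Rodrigues(np.array(m["R"],float))[0],np.array(m["t"],float),K,np.array(m["dist_coeffs"],float))[0][:,0]
Z=dict(dial_axis=.088,index=.066,notch_a=.066,notch_b=.066,target=.066,key_top=None,jar=.06,bottle=0,beaker=0,tipbox=0)
E
python3 - <<'E'
from h import *
s=bot.observe();print(s["t"],s["tool_pos"],s["orientation"])
for c in ["scene","side"]:
    p,d=bot.snapshot(c);cv2.imwrite(f"pics/{c}0.png",p[:,:,::-1]);m=bot.camera_model(c)
    print(c,-np.array(m["R"]).T@np.array(m["t"]))
    for n in Z:
        for r in bot.spot_point(c,n)[:2]:
            print(n,round(r["p"],2),np.round(r["point"],1),np.round(at_z(m,r["point"],Z[n] or .08),4))
E
```

```text
0.0 [ 0.24874865 -0.54540291  0.23021931] [[ 9.09873736e-01  4.14884780e-01 -6.35428138e-04]
 [ 4.14885242e-01 -9.09872092e-01  1.73542865e-03]
 [ 1.41844602e-04 -1.84265070e-03 -9.99998292e-01]]
scene [ 1.24820515 -0.46189225  1.00127398]
index 0.88 [322.9 178.4] [0.5471 0.1049 0.066 ]
index 0.31 [250.4 237.6] [ 0.5879 -0.161   0.066 ]
notch_a 0.76 [317.3 205.2] [0.6123 0.0321 0.066 ]
notch_a 0.65 [287.7 176.8] [0.48   0.0348 0.066 ]
notch_b 0.76 [317.3 205.2] [0.6123 0.0321 0.066 ]
notch_b 0.65 [287.7 176.8] [0.48   0.0348 0.066 ]
key_top 0.5 [242.1 201.2] [ 0.4856 -0.1161  0.08  ]
jar 0.61 [247.9 235.9] [ 0.5752 -0.1609  0.06  ]
beaker 0.95 [349.8 273.7] [ 0.8295 -0.0486  0.08  ]
tipbox 0.81 [203.6 241.3] [ 0.5339 -0.2595  0.08  ]
side [ 0.40834328 -0.52577933  0.80663118]
dial_axis 0.25 [287.9 341.5] [ 0.4569 -0.2785  0.088 ]
index 0.61 [269.  176.8] [0.5496 0.1023 0.066 ]
notch_a 0.88 [251.7 211.9] [0.4835 0.0224 0.066 ]
notch_a 0.76 [307.5 194.8] [0.6116 0.0196 0.066 ]
notch_b 0.88 [251.7 211.9] [0.4835 0.0224 0.066 ]
notch_b 0.76 [307.5 194.8] [0.6116 0.0196 0.066 ]
target 0.49 [317.1 200.1] [ 0.6256 -0.0022  0.066 ]
target 0.24 [288.9 345.1] [ 0.4578 -0.2776  0.066 ]
key_top 0.64 [277.  258.4] [ 0.4944 -0.1141  0.08  ]
jar 0.59 [320.5 266.8] [ 0.5699 -0.1535  0.06  ]
jar 0.21 [318.1 201. ] [ 0.6284 -0.0011  0.06  ]
bottle 0.98 [291.8 144.4] [0.63   0.1663 0.08  ]
beaker 0.59 [380.9 197.1] [ 0.7518 -0.0576  0.08  ]
tipbox 0.82 [287.4 341.9] [ 0.4564 -0.2761  0.08  ]
```

View pics/scene0.png

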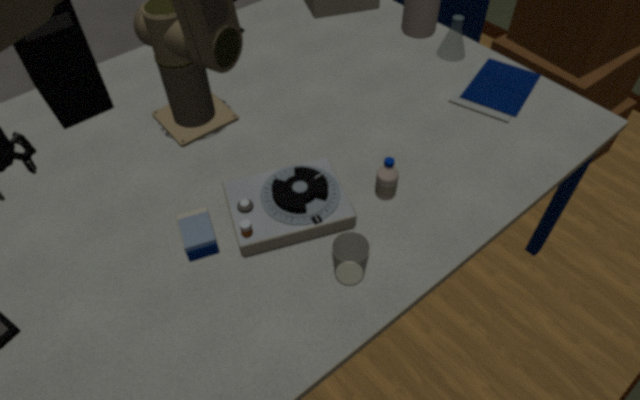

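View pics/side0.png

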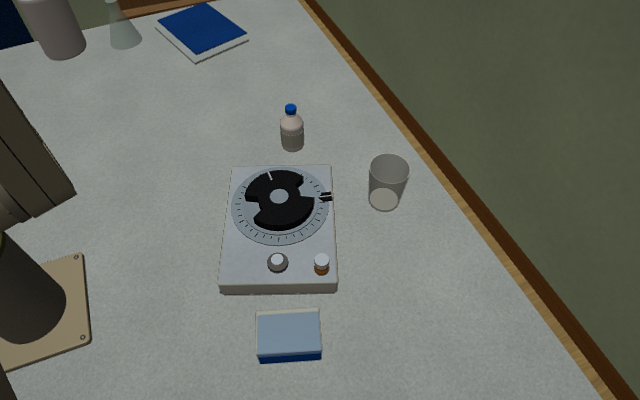

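```bash
python3 - <<'E'
from h import *
s=bot.observe();T=np.array(s["orientation"]);m=bot.camera_model("wrist");R=np.array(m["R"])
C=-R.T@np.array(m["t"]);print("cam in tool",T.T@(C-s["tool_pos"]),"axis in tool",T.T@R.T, m["vertical_fov"])
ms=bot.camera_model("side");mc=bot.camera_model("scene")
for uv in [(279,196)]:print(at_z(ms,uv,.088))
print(at_z(mc,(300,186),.088),at_z(ms,(322,196),.066),at_z(mc,(317,214),.066))
def tri(a,b):
    A=np.zeros((3,3));v=np.zeros(3)
    for m,u in((ms,a),(mc,b)):
        o,d=ray(m,u);d/=np.linalg.norm(d);P=np.eye(3)-np.outer(d,d);A+=P;v+=P@o
    return np.linalg.solve(A,v)
print("key",tri((277,258.4),(242.1,201.2)),tri((277.5,258),(245,203)))
print(T.T@(np.array([.545,.025,.33])-s["tool_pos"]))
E
```

```text
cam in tool [ 0.07733175  0.00036949 -0.14274469] axis in tool [[ 2.13141694e-04 -9.52726635e-01 -3.03828758e-01]
 [ 9.99999971e-01  1.67687717e-04  1.75694803e-04]
 [-1.16440768e-04 -3.03828787e-01  9.52726642e-01]] 59.45927103996966
[0.54795555 0.02388022 0.088     ]
[0.54607643 0.02767504 0.088     ] [0.63991033 0.00416876 0.066     ] [0.63489527 0.01273903 0.066     ]
key [ 0.493327   -0.11958418  0.08946756] [ 0.49563436 -0.11373092  0.08005303]
[ 0.50624872 -0.39664874 -0.09871425]
```

play_rows([
  [[0.0316, -0.0248, -0.002, 0, 1], [0.0316, -0.0248, -0.002, 0, 1], [0.0316, -0.0248, -0.002, 0, 1], [0.0316, -0.0248, -0.002, 0, 1], [0.0316, -0.0248, -0.002, 0, 1], [0.0316, -0.0248, -0.002, 0, 1], [0.0316, -0.0248, -0.002, 0, 1], [0.0316, -0.0248, -0.002, 0, 1], [0.0316, -0.0248, -0.002, 0, 1], [0.0316, -0.0248, -0.002, 0, 1], [0.0316, -0.0248, -0.002, 0, 1], [0.0316, -0.0248, -0.002, 0, 1]],
])

```text
t: 2.1
tool_pos: [0.4711, -0.1159, 0.2558]
orientation: [[0.91, 0.415, 0.001], [0.415, -0.91, -0.0], [0.001, 0.001, -1.0]]
contact_force: [1.2, -0.4, -0.2]
gripper_width: -0.0001
grip_force: 0.0
```

play_rows([
  [[0.0316, -0.0248, -0.002, 0, 1], [0.0316, -0.0248, -0.002, 0, 1], [0.0316, -0.0248, -0.002, 0, 1], [0.0316, -0.0248, -0.002, 0, 1], [0, 0, 0, 0, 1], [0, 0, 0, 0, 1], [0, 0, 0, 0, 1]],
])

```text
t: 2.68
tool_pos: [0.5442, 0.0249, 0.2631]
orientation: [[0.909, 0.416, -0.001], [0.416, -0.909, -0.0], [-0.001, 0.0, -1.0]]
contact_force: [0.2, -0.4, -0.3]
gripper_width: 0.0001
grip_force: 0.0
```

```bash
cat > look.py <<'E'
from h import *
import sys
s=bot.observe();m=bot.camera_model("wrist")
p,d=bot.snapshot("wrist");cv2.imwrite(f"pics/{sys.argv[1]}.png",p[:,:,::-1]);np.save("d.npy",d)
import json;json.dump({k:(np.array(v).tolist()) for k,v in m.items()},open("m.json","w"))
print(s["t"],np.round(s["tool_pos"],4),np.round(s["orientation"],3).tolist(),s["contact_force"],s["gripper_width"])
for n in sys.argv[2:]:
    for r in bot.spot_point("wrist",n)[:2]:
        print(n,round(r["p"],2),np.round(r["point"],1),np.round(at_z(m,r["point"],Z[n] or .08),4))
E
python3 look.py w1 dial_axis index notch_a target key_top jar
```

```text
2.6833 [0.5442 0.0249 0.2631] [[0.909, 0.416, -0.001], [0.416, -0.909, -0.0], [-0.001, 0.0, -1.0]] [ 0.15327657 -0.35213983 -0.27235178] 5.2644118642089343e-05
index 0.59 [246.8 130.3] [0.5491 0.1072 0.066 ]
notch_a 0.92 [299.7 221.1] [0.4845 0.0236 0.066 ]
notch_a 0.9 [351.9 105.2] [0.6122 0.0254 0.066 ]
target 0.61 [378.7  97.1] [0.6294 0.0058 0.066 ]
key_top 0.8 [425.2 269.7] [ 0.4943 -0.1168  0.08  ]
jar 0.67 [490.9 218.5] [ 0.5696 -0.1618  0.06  ]
```

View pics/w1.png

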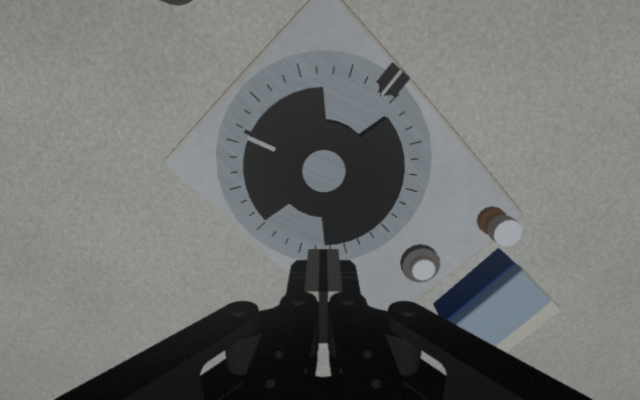

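play_rows([
  [[-0.028, -0.012, 0.03, 0, 1], [-0.028, -0.012, 0.03, 0, 1], [0, 0, 0.03, 0, 1], [0, 0, 0.03, 0, 1], [0, 0, 0.025, 0, 1], [0, 0, 0.02, 0, 1], [0, 0, 0.015, 0, 1], [0, 0, 0.009, 0, 1], [0, 0, 0, 0, 1], [0, 0, 0, 0, 1]],
])

```text
t: 3.87
tool_pos: [0.485, 0.0233, 0.0761]
orientation: [[0.91, 0.415, -0.0], [0.415, -0.91, 0.0], [-0.0, -0.0, -1.0]]
contact_force: [0.4, -0.1, 0.4]
gripper_width: -0.0
grip_force: 0.0
```

```bash
python3 - <<'E'
from h import *
s=bot.observe();T=np.array(s["orientation"]);print(s["tool_pos"],s["contact_force"])
c=np.array([.548,.0243]);a0=np.arctan2(*(np.array(s["tool_pos"][:2])-c)[::-1])
A=np.linspace(a0,np.radians(66),18);P=c+.065*np.c_[np.cos(A),np.sin(A)]
P[0]=s["tool_pos"][:2];D=np.diff(P,axis=0)
print(np.degrees(a0)%360,(np.round(np.c_[D,np.zeros(17)]@T,4)).tolist())
E
```

```text
[0.48499158 0.02330892 0.07607153] [ 0.38353462 -0.0591489   0.43839106]
180.90114887277772 [[-0.0064, 0.0149, -0.0], [-0.0006, 0.0163, -0.0], [0.0035, 0.0159, -0.0], [0.0074, 0.0146, -0.0], [0.0108, 0.0123, -0.0], [0.0135, 0.0092, -0.0], [0.0153, 0.0055, -0.0], [0.0162, 0.0016, -0.0], [0.0161, -0.0025, -0.0], [0.015, -0.0065, -0.0], [0.0129, -0.01, -0.0], [0.01, -0.0129, -0.0], [0.0065, -0.015, 0.0], [0.0025, -0.0161, 0.0], [-0.0016, -0.0162, 0.0], [-0.0055, -0.0153, 0.0], [-0.0092, -0.0135, 0.0]]
```

play_rows([
  [[0.0035, -0.0068, 0.003, 0, 1], [0.0042, -0.0064, 0, 0, 1], [0.005, -0.0058, 0, 0, 1], [0.0056, -0.0052, 0, 0, 1], [0.0062, -0.0045, 0, 0, 1], [0.0067, -0.0037, 0, 0, 1], [0.0071, -0.0029, 0, 0, 1], [0.0074, -0.0021, 0, 0, 1], [0.0076, -0.0012, 0, 0, 1], [0.0077, -0.0003, 0, 0, 1], [0.0076, 0.0006, 0, 0, 1], [0.0075, 0.0015, 0, 0, 1]],
])

```text
t: 4.87
tool_pos: [0.5394, 0.0889, 0.0725]
orientation: [[0.91, 0.415, -0.001], [0.415, -0.91, 0.0], [-0.001, -0.001, -1.0]]
contact_force: [-3.2, -1.6, 0.4]
gripper_width: 0.0
grip_force: 1.5
```

play_rows([
  [[0.0073, 0.0024, 0, 0, 1], [0.007, 0.0032, 0, 0, 1], [0.0065, 0.004, 0, 0, 1], [0.006, 0.0048, 0, 0, 1], [0, 0, 0, 0, 1], [0, 0, 0, 0, 1]],
])

```text
t: 5.37
tool_pos: [0.5703, 0.0864, 0.0731]
orientation: [[0.91, 0.414, 0.001], [0.414, -0.91, 0.0], [0.001, 0.0, -1.0]]
contact_force: [0.3, 0.2, -0.4]
gripper_width: -0.0002
grip_force: 0.0
```

```bash
python3 look.py w2 dial_axis index notch_a target
```

```text
5.3667 [0.5703 0.0864 0.0731] [[0.91, 0.414, 0.001], [0.414, -0.91, 0.0], [0.001, 0.0, -1.0]] [ 0.27605059  0.17541366 -0.40728672] -0.00017713846713728138
index 0.58 [525.5 211.6] [0.631  0.0102 0.066 ]
target 0.88 [535.6 219.6] [0.6297 0.0034 0.066 ]
```

View pics/w2.png

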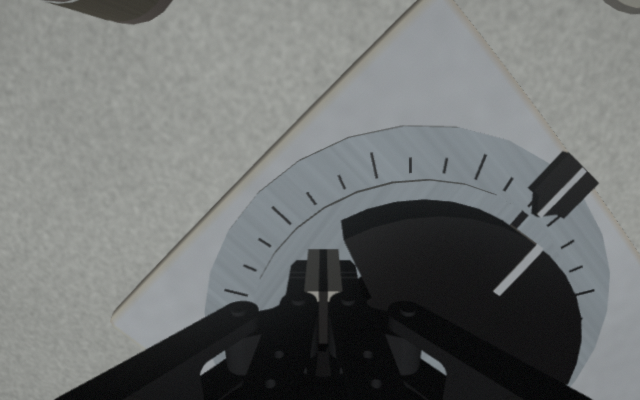

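```bash
python3 - <<'E'
import cv2
p=cv2.imread("pics/w2.png")[140:310,470:620];cv2.imwrite("pics/c2.png",cv2.resize(p,None,fx=3.5,fy=3.5,interpolation=cv2.INTER_CUBIC))
E
```

```text
(no output)
```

View pics/c2.png

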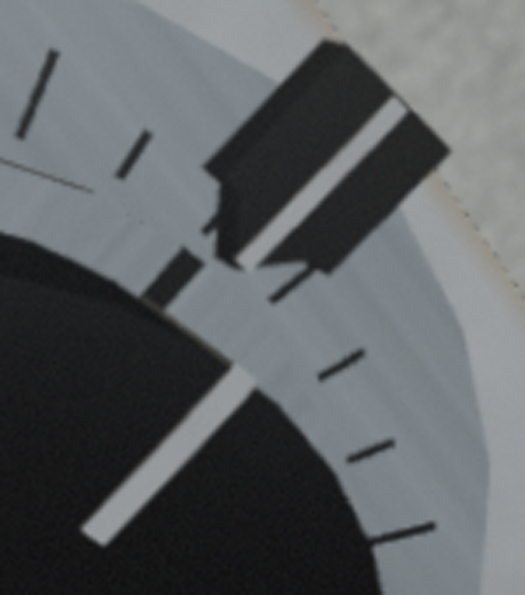

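```bash
cat > an.py <<'E'
from h import *
import json
m=json.load(open("m.json"));c=np.array([.548,.0243])
def ang(uv,z):
    v=at_z(m,uv,z)[:2]-c; return np.round([np.linalg.norm(v),np.degrees(np.arctan2(v[1],v[0]))],4)
E
python3 - <<'E'
from an import *
for uv,z in [((524.9,213.4),.066),((515.1,224.9),.066),((539.4,246.3),.088),((497.1,292.9),.088),((539.4,215.4),.068),((584.3,169.1),.068)]:print(z,ang(uv,z),at_z(m,uv,z))
v=at_z(m,(539.4,246.3),.088)-at_z(m,(497.1,292.9),.088);print(np.degrees(np.arctan2(v[1],v[0])))
v=at_z(m,(584.3,169.1),.068)-at_z(m,(539.4,215.4),.068);print(np.degrees(np.arctan2(v[1],v[0])))
E
```

```text
0.066 [ 0.0834 -9.8885] [0.63012711 0.0099835  0.066     ]
0.066 [ 0.0765 -9.9884] [0.62336575 0.01102674 0.066     ]
0.088 [ 0.0753 -9.5773] [0.62225188 0.01177149 0.088     ]
0.088 [ 0.0492 -9.841 ] [0.59645858 0.01589404 0.088     ]
0.068 [  0.0866 -13.2288] [0.6323306  0.00447571 0.068     ]
0.068 [  0.1145 -13.2718] [ 0.65940076 -0.00197606  0.068     ]
-9.080776673788574
-13.405512872252732
```

```bash
cat >> an.py <<'E'
def line(img,r0,r1,z,a0,w=7,sgn=1):
    A=np.arange(a0-w,a0+w,.1);r=np.linspace(r0,r1,25);S=[]
    g=img.mean(2).astype(np.float32)
    for a in np.radians(A):
        X=np.c_[c[0]+r*np.cos(a),c[1]+r*np.sin(a),np.full(25,z)]
        u=proj(m,X).astype(np.float32);S.append(cv2.remap(g,u[:,:1],u[:,1:],cv2.INTER_LINEAR).mean())
    S=np.array(S);t=(S.min()+S.max())/2;k=np.argmax(S);i=j=k
    while i>0 and S[i-1]>t:i-=1
    while j<len(S)-1 and S[j+1]>t:j+=1
    return round((A[i]+A[j])/2,2),round(S.max()),round(S.min())
def both(f,gi=-12):
    im=cv2.imread(f"pics/{f}.png")
    print("index",line(im,.052,.073,.088,gi,9),"rider",line(im,.092,.112,.068,-13.3,4))
E
python3 -c "
from an import *
both('w2')"
```

```text
index (np.float64(-9.65), 153, 22) rider (np.float64(-13.15), 152, 37)
```

play_rows([
  [[0.0007, 0.0007, 0, 0, 1], [0.0007, 0.0007, 0, 0, 1], [0.0007, 0.0007, 0, 0, 1], [0, 0, 0, 0, 1], [0, 0, 0, 0, 1]],
])

```text
t: 6.03
tool_pos: [0.572, 0.0855, 0.0727]
orientation: [[0.91, 0.415, -0.0], [0.415, -0.91, 0.0], [-0.0, -0.0, -1.0]]
contact_force: [-0.7, -0.1, 0.7]
gripper_width: -0.0002
grip_force: 0.8
```

```bash
python3 look.py w3; python3 -c "
from an import *
both('w3')"
```

```text
6.0333 [0.572  0.0855 0.0727] [[0.91, 0.415, -0.0], [0.415, -0.91, 0.0], [-0.0, -0.0, -1.0]] [-0.65051183 -0.12397777  0.67159708] -0.00021759760632172412
index (np.float64(-10.45), 152, 22) rider (np.float64(-13.15), 152, 36)
```

play_rows([
  [[0.0007, 0.0007, 0, 0, 1], [0.0007, 0.0007, 0, 0, 1], [0.0007, 0.0007, 0, 0, 1], [0, 0, 0, 0, 1], [0, 0, 0, 0, 1]],
])

```text
t: 6.5
tool_pos: [0.5749, 0.0844, 0.0727]
orientation: [[0.91, 0.415, -0.0], [0.415, -0.91, -0.0], [-0.0, 0.0, -1.0]]
contact_force: [-1.4, -0.2, -0.4]
gripper_width: -0.0001
grip_force: 0.6
```

```bash
python3 look.py w4; python3 -c "
from an import *
both('w4')"
```

```text
6.5 [0.5749 0.0844 0.0727] [[0.91, 0.415, -0.0], [0.415, -0.91, -0.0], [-0.0, 0.0, -1.0]] [-1.3579766  -0.15248722 -0.38334607] -0.00013094153992346656
index (np.float64(-13.3), 150, 22) rider (np.float64(-13.15), 150, 36)
```

play_rows([
  [[-0.002, -0.002, 0, 0, 1], [-0.003, -0.003, 0, 0, 1], [0, 0, -0.02, 0, 1], [0, 0, -0.04, 0, 1], [0, 0, -0.04, 0, 1], [0, 0, -0.04, 0, 1], [-0.0215, 0.023, 0, 0, 1], [-0.0215, 0.023, 0, 0, 1], [-0.0215, 0.023, 0, 0, 1], [-0.0215, 0.023, 0, 0, 1], [0, 0, 0, 0, 1], [0, 0, 0, 0, 1]],
])

```text
t: 7.55
tool_pos: [0.5279, -0.0337, 0.2132]
orientation: [[0.911, 0.412, 0.001], [0.412, -0.911, -0.0], [0.001, 0.001, -1.0]]
contact_force: [-0.5, -0.4, -0.8]
gripper_width: 0.0001
grip_force: 0.0
```

```bash
python3 look.py w5 key_top jar; python3 - <<'E'
from an import *
both('w5')
d=np.load("d.npy")
r=bot.spot_point("wrist","key_top")[0]["point"]
u,v=int(r[0]),int(r[1]);o,dr=ray(m,r);zz=np.median(d[v-3:v+4,u-3:u+4])
print(zz,o+dr*zz)
E
```

```text
7.55 [ 0.5279 -0.0337  0.2132] [[0.911, 0.412, 0.001], [0.412, -0.911, -0.0], [0.001, 0.001, -1.0]] [-0.47111703 -0.44789144 -0.81631451] 9.616383349705369e-05
key_top 0.74 [390.4 259.4] [ 0.4926 -0.1154  0.08  ]
jar 0.96 [470.5 198. ] [ 0.5684 -0.1611  0.06  ]
index (np.float64(-12.8), 150, 42) rider (np.float64(-12.95), 149, 42)
0.3036115 [ 0.49353355 -0.11435917  0.08249792]
```

View pics/w5.png

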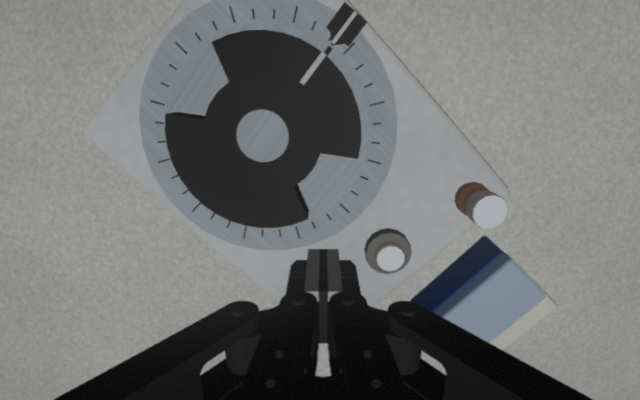

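play_rows([
  [[-0.0216, 0.0199, 0, 0, 1], [-0.0216, 0.0199, 0, 0, 1], [-0.0216, 0.0199, 0, 0, 1], [0, 0, 0.04, 0, 1], [0, 0, 0.035, 0, 1], [0, 0, 0.025, 0, 1], [0, 0, 0.015, 0, 1], [0, 0, 0, 0, 1], [0, 0, 0, 0, 1]],
])

```text
t: 8.5
tool_pos: [0.4936, -0.1126, 0.0972]
orientation: [[0.909, 0.416, -0.002], [0.416, -0.909, 0.001], [-0.002, -0.002, -1.0]]
contact_force: [0.6, -0.2, 0.5]
gripper_width: 0.0004
grip_force: 0.0
```

play_rows([
  [[0, 0.002, 0.006, 0, 1], [0, 0, 0.003, 0, 1], [0, 0, 0.003, 0, 1], [0, 0, 0.002, 0, 1], [0, 0, 0.002, 0, 1], [0, 0, 0, 0, 1], [0, 0, 0, 0, 1]],
])

```text
t: 9.08
tool_pos: [0.4949, -0.1155, 0.082]
orientation: [[0.91, 0.415, 0.0], [0.415, -0.91, -0.0], [0.0, 0.0, -1.0]]
contact_force: [-0.5, 0.1, 1.4]
gripper_width: -0.0001
grip_force: 0.5
```

Contact has just begun (about 1.4 N). Pressing on.

play_rows([
  [[0, 0, 0.002, 0, 1], [0, 0, 0.002, 0, 1], [0, 0, 0.001, 0, 1], [0, 0, 0, 0, 1], [0, 0, 0, 0, 1]],
])

```text
t: 9.5
tool_pos: [0.4952, -0.1155, 0.0771]
orientation: [[0.91, 0.415, 0.001], [0.415, -0.91, -0.0], [0.001, 0.0, -1.0]]
contact_force: [1.2, 0.0, 4.0]
gripper_width: 0.0003
grip_force: 1.7
```

play_rows([
  [[0, 0, 0.001, 0, 1], [0, 0, 0.001, 0, 1], [0, 0, 0, 0, 1], [0, 0, 0, 0, 1]],
])

```text
t: 9.83
tool_pos: [0.4952, -0.1156, 0.0759]
orientation: [[0.91, 0.415, 0.001], [0.415, -0.91, -0.0], [0.001, 0.001, -1.0]]
contact_force: [-3.8, 0.4, 11.0]
gripper_width: 0.0001
grip_force: 5.8
```

The force has jumped to 11 N with the tip stalling, so the key is on its bottom stop. Lifting off and checking.

play_rows([
  [[0, 0, -0.003, 0, 1], [0, 0, -0.006, 0, 1], [0, 0, -0.02, 0, 1], [0, 0, -0.04, 0, 1], [0, 0, -0.04, 0, 1], [0, 0, -0.03, 0, 1], [0.02, -0.02, 0, 0, 1], [0.02, -0.02, 0, 0, 1], [0.02, -0.02, 0, 0, 1], [0, 0, 0, 0, 1], [0, 0, 0, 0, 1]],
])

```text
t: 10.75
tool_pos: [0.5242, -0.0348, 0.2133]
orientation: [[0.909, 0.417, -0.001], [0.417, -0.909, 0.0], [-0.001, -0.001, -1.0]]
contact_force: [0.3, 0.4, 0.4]
gripper_width: 0.0
grip_force: 0.0
```

```bash
python3 look.py w6 key_top jar; python3 - <<'E'
from an import *
both('w6')
d=np.load("d.npy")
r=bot.spot_point("wrist","key_top")[0]["point"]
u,v=int(r[0]),int(r[1]);o,dr=ray(m,r);zz=np.median(d[v-3:v+4,u-3:u+4])
print(zz,o+dr*zz)
E
```

```text
10.75 [ 0.5242 -0.0348  0.2133] [[0.909, 0.417, -0.001], [0.417, -0.909, 0.0], [-0.001, -0.001, -1.0]] [0.27078153 0.3545581  0.40494085] 4.6128672997381005e-05
key_top 0.82 [391.1 255.1] [ 0.4929 -0.1153  0.08  ]
jar 0.57 [471.1 191.6] [ 0.5704 -0.1592  0.06  ]
index (np.float64(-12.8), 148, 41) rider (np.float64(-12.95), 147, 40)
0.30277398 [ 0.49376963 -0.11430703  0.08234209]
```

Marks are still in line, the key is back up, and the jar hasn't moved.

```bash
python3 -c "
from bench import bot
print(bot.job_done())"
```

```text
the job is handed in; nothing more can be done
None
```

The job is handed in. The index sits about 0.15° from the rider line, the key was pressed to its stop (force jumped to 11 N) and sprang back, and I kept the arm clear of all four bystanders, though only the jar was re-measured. No verdict was returned.

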